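# Refit the sound card in the editing table's card rack

### The job

Slide the circuit card that lies on the rack's loading tray into the two card guides until it meets the connector, then swing both grey levers fully closed behind its faceplate so that the card is locked fully home in the connector. Leave the other things on the table where they are.

Things in the scene. Friction and masses are not known exactly. Their poses are not given: they have to be found in the camera images.
- rack: Fixed aluminium card rack lying flat: 12 mm thick plate, top at z = 12 mm. Origin on the table below the mouth of the guides, midway between them; x is the way the card slides in, z up. The plate spans x -225 to 170, y -100 to 100 mm; its part at x below -30 is the loading tray. All 'rack' coordinates below are in this frame.
- rack_mouth (a point): Mouth of the two black guides, rack (8, 0, 12) mm. They run along x from 8 to 136 mm: walls with inner faces at y = +-56.5 mm, 24 mm high above the table; lips reach in to y = +-49.5 mm, underside 6 mm above the plate. Before each wall an 8 mm high flared lead-in widens to y = +-73 mm at x = -28 mm.
- rack_contacts (a point): Face of the sprung contacts in the black connector at the guides' end, rack (141, 0, 19) mm; the connector and back plate rise to z = 62 mm. The card's tongue meets the contacts 6 mm before home; they push back with about 1.5 N at first, 6 N at home, so a card not locked by the levers springs back out a few mm.
- rack_home (a point): Where the card's origin lies when the card is fully home: rack (70, 0, 12) mm, the rear of its faceplate then at rack x = 0.
- card: Loose circuit card, about 0.3 kg, flat on the tray, parts up: green board 110 mm wide (y), 4 mm thick, x -65 to 65 mm (98 mm wide from x = 53), then a 70 mm wide contact tongue to x = 77 mm. Origin: centre of the board's underside; x points to the tongue, z up. A steel shielding can covers x -30 to 30, y -38 to 38 mm, to 26 mm height. Centre of mass near x = -12 mm.
- card_faceplate (a point): Middle of the rear face of the card's upright aluminium faceplate, card (-70, 0, 17) mm: 104 mm wide (y), 5 mm thick, 34 mm high, at the card's rear end. Made to be pushed.
- lever_left (a joint): Grey lever on the rack's +y side, rad, upright axis at rack (-5, 76) mm. 0 = closed: arm points to rack -y behind the faceplate, its front face at rack x = 0. Grows as the arm swings back (1.57: along rack -x) and outward; stop 2.1. Starts 1.7 to 2.05. Friction 0.2 N m, stays where left. Arm 66 mm long, 10 thick, z 23 to 33 mm. Closing, it pushes the faceplate forward.
- lever_right (a joint): The same lever mirrored on the rack's -y side, axis at rack (-5, -76) mm. 0 = closed, arm pointing to rack +y behind the faceplate; it grows as the arm swings back and outward.
- lever_left_paddle (a point): Middle of the top edge of the left lever's upright paddle, 49 mm from the lever's axis: a flat plate 34 mm long along the outer half of the arm, as thick as the arm (10 mm), top 63.5 mm above the table. Push on its face to swing the lever.
- lever_right_paddle (a point): Middle of the top edge of the right lever's upright paddle; same shape and sizes as the left one.
- reel: Bystander: grey and black film reel lying flat, 120 mm across, 21 mm high; origin centre of underside.
- core: Bystander: white plastic film core (ring) lying flat, 75 mm across, 18 mm high; origin centre of underside.
- loupe: Bystander: black magnifier standing upright, 52 mm across, 58 mm high; origin centre of underside.
- driver: Bystander: black-handled screwdriver, 170 mm long, lying on the table; origin underside, middle.
- splicer: Bystander: black film splicer, 160 x 60 x 34 mm; origin centre of underside.
- filler: Bystander: aluminium blanking plate with a small grip, 104 x 34 x 16 mm, lying flat; origin centre of underside.
- can: Bystander: round flat steel film can, 100 mm across, 30 mm high; origin centre of underside.
Not all that is in view belongs to the job. Leave any orange look-alike of the card alone.

How it is judged:
On the way:
1. the card is square in both guides and slid in to within 20 mm of home (x of card in the frame of rack above 0.05 m and y of card in the frame of rack between -0.004 and 0.004 m and z of card in the frame of rack between 0.0095 and 0.0155 m and angle between the x axis of card and the x axis of rack, either way round below 0.05 rad and angle between card's own z axis and vertical below 0.05 rad), for 0.1 s.
At the end, for the whole second after the job is handed in: The card lies flat in both guides, square to the rack (within 0.05 rad and 4 mm sideways), fully home in the connector (within 3 mm of home), at rest, with both levers closed (each below 0.12 rad) (x of card in the frame of rack between 0.067 and 0.0735 m and y of card in the frame of rack between -0.004 and 0.004 m and z of card in the frame of rack between 0.0095 and 0.0155 m and angle between the x axis of card and the x axis of rack, either way round below 0.05 rad and angle between card's own z axis and vertical below 0.05 rad and value of joint each of lever_left, lever_right below 0.12 rad and linear speed of card below 0.01 m/s); the robot touches nothing.
It fails at once if a bystander is moved by more than 30 mm (distance of any of reel, core, loupe, driver, splicer, filler, can from where it was at the start of the episode above 0.03 m).
It also fails if it takes over 72 s, if anything falls off the work surface, if the arm or the gripper's body presses on something with over 40 N, if the wrist force passes 120 N, or if a joint passes its speed limit or range.

### The arm

A 7-joint arm with a two-finger parallel gripper is mounted at the origin on the work surface. World frame = base frame: x ahead of the robot, y to its left, z up, the work surface at z = 0. Lengths are in m, angles in rad, forces in N, time in s.
With the tool pointing down it reaches from about 0.425 to 0.875 m from the base axis. Payload 4.7 kg.
Tool frame: the origin (TCP) lies at the very end of the fingers, on their centre line; the grasp point (between the pads) lies 19 mm behind it; z points along the fingers, y is the line along which they close (so a half turn about z gives the same grasp; the last joint's range is limited). The gripper opens to 87 mm and grips with 3 to 60 N. Pads are 19 mm wide; open, the fingers measure 117 mm over their backs; the gripper's body (75 mm by 190 mm) begins 51 mm behind the grasp point.
Start: joints at [1.158, 0.321, -0.07, 1.45, 0.023, 1.371, -0.057], TCP at [0.269, -0.592, 0.223] pointing down, gripper open.
Joint ranges: [-2.86, 2.86], [-0.3, 2.09], [-1.38, 1.24], [0.06, 2.45], [-1.56, 4.7], [0.09, 2.05], [-2.69, 2.69]. Speed limits (rad/s): [2.57, 2.57, 3.14, 3.14, 3.14, 3.14, 3.14].

### API

Orientations are given as a rotation vector (axis times angle).
In Python, from bench import ctrl, get_image, job gives the robot as it stands.
- The arm moves only by the shell command python3 -m crank 'ROWS' [FORCE]. ROWS is JSON, a list that holds one entry, the list of rows, each a list of 5 numbers: the shift along the tool's x, y, z in mm, then the turn about the tool's z in rad, then the closure, from -1 (fully open) to 1 (shut), so that 0 is half open. A call has 1 to 10 rows; each row shifts and turns the commanded pose from where the row before left it, along the tool's axes as they then stand; what a row does not reach is not made up. A row lasts 1/12 s, in which the tool goes at most 41.7 mm and 7.16 degrees, less where a joint would pass 70% of its speed; a pose out of reach is approached as far as the arm can. A call with a gripper value outside its range is refused whole. The fingers move at their own pace and stop on an object; FORCE is the grip in N (left out, the last holds). Time passes only in rows, so rows that do not move let the fingers close. It gives the time, the measured TCP pose, the force, the opening and the grip force at its end, in the units of the state.
- ctrl.get_state(): the state, without advancing time (a new reading comes with each control period).
- get_image(name): name is "scene" or "top" or "wrist"; returns a dict with "pixels" (420x560x3 uint8, red, green, blue), "fx", "fy", "cx", "cy" (pixels), "T" (4x4, takes a point from camera to world coordinates); the wrist camera has in their place "T_tool_cam" (4x4, takes a point from camera to tool coordinates, whose origin is the TCP and whose axes are the flange's). Camera axes: x right, y down, z forward; pixel columns grow to the right and rows downward; lengths in m; the calibration is good to about 2 mm. A picture is of the moment at which its call begins: read the wrist's pose just before it. There is no depth.
- job.close_job(): hands the job in; it is judged then, once.
The state is a dict: "time": time; "joint_positions": joint angles; "qd": joint speeds; "joint_torque": joint torques, N m; "position": TCP position; "tool_rot": TCP orientation; "ft_force": force on the tool from outside, world axes, zero at the start; "torque": the same for the moment, N m; "grip_width": opening from 0.0 (shut) to 1.0 (fully open); "grip_force": force on a finger pad.
Only numpy, scipy, OpenCV 4.12 (cv2) and the standard library are available. Lean on these libraries where they do the work, as an engineer would, in place of code of your own. Each camera call takes 0.05 s, during which the arm holds its last target. There are 200 camera calls.

## Working session

There is one attempt and no reset: what is moved stays moved. The work goes in short steps, Python scripts to look and compute and a shell command to move; the robot and the scene stay as the last step left them, time stands still between calls to the robot, and variables do not carry over. Pictures are saved under pics/ and viewed, at most 10 in all, crops included, and the job is handed in when it is done.

```bash
mkdir -p pics; ls; cat > h.py <<'E'
import numpy as np, cv2
from scipy.spatial.transform import Rotation as R
from bench import ctrl, get_image, job
def save(name,out):
    im=get_image(name); cv2.imwrite('pics/'+out,cv2.cvtColor(im['pixels'],cv2.COLOR_RGB2BGR)); return im
def cast(im,u,v,z,T=None):
    T=np.array(im['T']) if T is None else T
    d=T[:3,:3]@np.array([(u-im['cx'])/im['fx'],(v-im['cy'])/im['fy'],1])
    o=T[:3,3]; return o+d*(z-o[2])/d[2]
def proj(im,p,T=None):
    T=np.array(im['T']) if T is None else T
    q=T[:3,:3].T@(np.array(p)-T[:3,3]); return q[0]/q[2]*im['fx']+im['cx'],q[1]/q[2]*im['fy']+im['cy']
E
python3 - <<'E'
from h import *
import pickle
for n in('top','scene'):
    im=save(n,n+'1.png'); pickle.dump(im,open(n+'1.pkl','wb')); print(n,im['fx'],im['cx'],im['cy'],np.round(im['T'],3).tolist())
s=ctrl.get_state(); print(s)
E
```

```text
pics
top 506.46830341954615 276.3379600110329 202.73147482856785 [[-0.013, -0.994, 0.107, 0.324], [-1.0, 0.013, -0.001, -0.005], [-0.0, -0.107, -0.994, 1.397], [0.0, 0.0, 0.0, 1.0]]
scene 413.5602746849539 279.3283695792882 215.51863089437578 [[-0.858, 0.433, -0.278, 0.777], [0.514, 0.728, -0.453, 0.529], [0.006, -0.531, -0.847, 1.048], [0.0, 0.0, 0.0, 1.0]]
{'time': 0.1, 'joint_positions': array([ 1.15811188,  0.32173166, -0.07014326,  1.45153492,  0.02257668,
        1.37080231, -0.05692175]), 'qd': array([-0.00141885,  0.00039221,  0.00050614, -0.00226435,  0.00120831,
        0.0020179 ,  0.0008494 ]), 'joint_torque': array([-3.50431246e-04, -4.92570269e+01, -4.05869242e-01, -3.13403463e+01,
       -6.42362586e-02,  3.95007699e-02,  9.84261419e-05]), 'position': array([ 0.26885905, -0.59125173,  0.22159159]), 'tool_rot': array([-3.06871504e+00, -6.65054949e-01,  6.40295559e-04]), 'ft_force': array([ 0.06085758, -0.11659656,  0.21823025]), 'torque': array([ 0.0277086 , -0.02056634,  0.01337059]), 'grip_force': 0.0, 'grip_width': 1.0008924121117528}
```

View pics/top1.png

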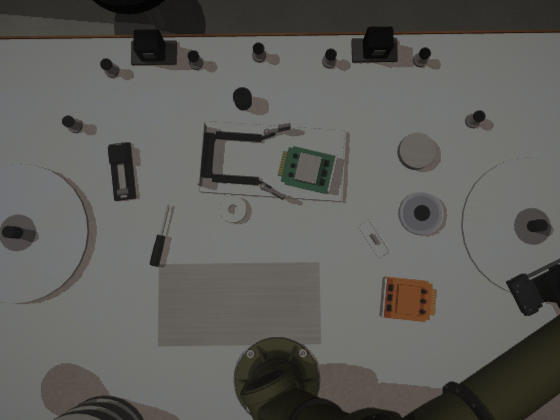

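View pics/scene1.png

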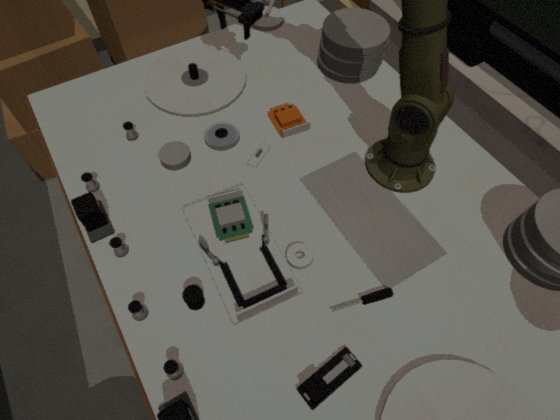

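The top view shows two candidates: a green card at (308,170) on the white tray, and an orange look-alike at (408,298). The green one fits because it lies on the tray with its tongue toward the guides. The connector is at (208,155) and the levers are at (278,129) and (272,190). I'll confirm this in an enlarged crop.

```bash
python3 - <<'E'
from h import *
a=cv2.imread('pics/top1.png')[112:212,190:360]
a=cv2.resize(a,None,fx=4.7,fy=4.7,interpolation=cv2.INTER_CUBIC)
a=np.clip(a*1.5,0,255).astype('uint8')
cv2.imwrite('pics/c1.png',a)
E
```

```text
(no output)
```

View pics/c1.png

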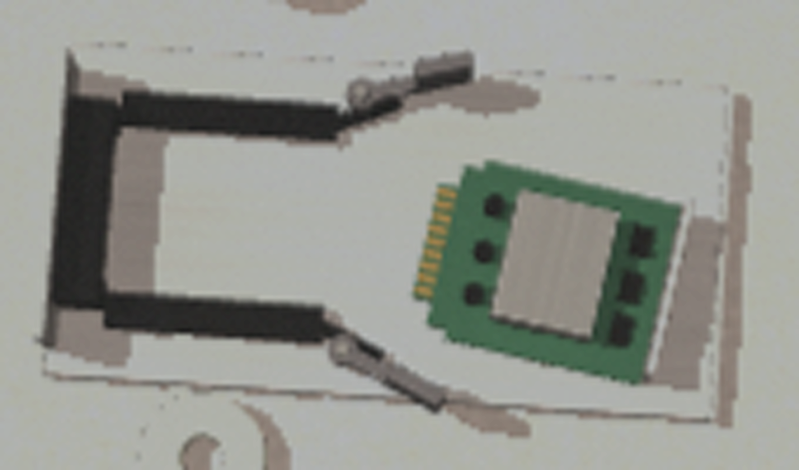

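The crop confirms the green card, with its tongue at crop (435,243) facing the guides and faceplate at (668,290). The levers are open: right at (470,68) and left at (440,400). Next I'll measure coarse poses.

```bash
python3 - <<'E'
from h import *
import pickle
im=pickle.load(open('top1.pkl','rb')); p=im['pixels'].astype(int)
c=lambda x,y,z:cast(im,190+x/4.7,112+y/4.7,z)[:2]
cor=[c(728,88,.012),c(718,420,.012),c(45,376,.012),c(78,43,.012)] # (-225,-100),(-225,100),(170,100),(170,-100)
Q=np.array(cor);P=np.array([[-225,-100],[-225,100],[170,100],[170,-100]])/1e3
def fit(P,Q):
    a,b=P-P.mean(0),Q-Q.mean(0); th=np.arctan2((a[:,0]*b[:,1]-a[:,1]*b[:,0]).sum(),(a*b).sum())
    M=np.array([[np.cos(th),-np.sin(th)],[np.sin(th),np.cos(th)]]); return th,M,Q.mean(0)-M@P.mean(0)
th,M,t=fit(P,Q); print('rack',th,t,np.round(Q-(P@M.T+t),4).tolist())
# black inner edges
blk=(p.max(2)<60)
for nm,cols,rows in(('up',range(222,256),range(126,150)),('lo',range(218,252),range(165,190))):
    pts=[]
    for u in cols:
        vs=[v for v in rows if blk[v,u]]
        if vs: pts.append((cast(im,u,min(vs)-.5,.024)[:2],cast(im,u,max(vs)+.5,.024)[:2]))
    A=np.array(pts); a=[(A[:,i]-t)@M for i in(0,1)]
    print(nm,[(np.median(x[:,1]).round(4),np.polyfit(x[:,0],x[:,1],1)[0].round(3)) for x in a])
R_,G,B=p[...,0],p[...,1],p[...,2]
g=((G-R_>18)&(G-B>8)).astype('uint8'); g[:110]=0;g[215:]=0;g[:,:270]=0;g[:,350:]=0
g=cv2.morphologyEx(g,cv2.MORPH_CLOSE,np.ones((25,25)))
cs=max(cv2.findContours(g,cv2.RETR_EXTERNAL,cv2.CHAIN_APPROX_NONE)[0],key=cv2.contourArea)
W=np.array([cast(im,u,v,.016)[:2] for u,v in cs[:,0]],np.float32)
r=cv2.minAreaRect(W*1000);print('card rect',r)
print('card in rack',M.T@(np.array(r[0])/1e3-t))
E
```

```text
rack 1.490637195426997 [0.59211283 0.0276345 ] [[-0.0006, 0.0042], [0.0005, -0.0005], [-0.0001, -0.0003], [0.0002, -0.0033]]
up [(np.float64(-0.0709), np.float64(-0.006)), (np.float64(-0.0497), np.float64(0.008))]
lo [(np.float64(0.049), np.float64(-0.021)), (np.float64(0.0704), np.float64(-0.006))]
card rect ((565.435546875, -91.68229675292969), (128.37991333007812, 106.87284088134766), 75.77141571044922)
card in rack [-0.1210698   0.01703753]
```

```bash
cat >> h.py <<'E'
def plan(p,ydir):
    """shift in the tool frame (mm) and turn to put the TCP at p with tool y along angle ydir (mod pi)"""
    s=ctrl.get_state(); M=R.from_rotvec(s['tool_rot']).as_matrix()
    d=M.T@(np.array(p)-s['position'])*1000
    cur=np.arctan2(M[1,1],M[0,1]); t=(ydir-cur+np.pi/2)%np.pi-np.pi/2
    print('shift',d.round(1),'turn about tool z',round(-t,3),'ydir',round(cur,4),'q7',s['joint_positions'][6].round(3),'pos',s['position'].round(4),'tilt',M[:,2].round(3),'t',s['time'])
E
python3 - <<'E'
from h import *
plan([.5654,-.0917,.20],1.3225)
im=get_image('wrist'); print(np.round(im['T_tool_cam'],3).tolist(),im['fx'],im['cx'],im['cy'])
E
```

```text
shift [ 476.7 -331.9   22.1] turn about tool z 0.675 ydir -1.144 q7 -0.057 pos [ 0.2689 -0.5913  0.2216] tilt [-0.001  0.002 -1.   ] t 0.1
[[0.0, -0.959, -0.284, 0.076], [1.0, 0.001, -0.001, -0.002], [0.001, -0.284, 0.959, -0.161], [0.0, 0.0, 0.0, 1.0]] 364.2734217828953 276.0314703451297 213.86020369794008
```

```bash
python3 -m crank '[[[32,-22,1,0,-1],[32,-22,1,0,-1],[32,-22,1,0,-1],[32,-22,1,0,-1],[32,-22,1,0,-1],[32,-22,1,0,-1],[32,-22,1,0,-1],[32,-22,1,0,-1],[32,-22,1,0,-1],[32,-22,1,0,-1]]]'; python3 -m crank '[[[32,-22,1,0,-1],[32,-22,1,0,-1],[32,-22,1,0,-1],[32,-22,1,0,-1],[29,-24,1,0,-1],[0,0,0,0.115,-1],[0,0,0,0.115,-1],[0,0,0,0.115,-1],[0,0,0,0.115,-1],[0,0,0,0.115,-1]]]'; python3 -m crank '[[[0,0,0,0.1,-1],[0,0,0,0,-1]]]'
python3 - <<'E'
from h import *
import pickle
plan([.5654,-.0917,.20],1.3225)
s=ctrl.get_state(); im=save('wrist','w1.png'); M=np.eye(4); M[:3,:3]=R.from_rotvec(s['tool_rot']).as_matrix(); M[:3,3]=s['position']
im['T']=M@im['T_tool_cam']; pickle.dump(im,open('w1.pkl','wb'))
E
```

```text
time: 0.98
position: [0.4697, -0.2572, 0.2124]
tool_rot: [3.07, 0.665, -0.0]
ft_force: [0.2, -1.0, -0.7]
grip_width: 1.002
grip_force: 0.0
time: 1.82
position: [0.5656, -0.0919, 0.2071]
tool_rot: [3.132, -0.241, -0.001]
ft_force: [-0.2, 0.1, -0.9]
grip_width: 1.0
grip_force: 0.0
time: 1.98
position: [0.5656, -0.0921, 0.2072]
tool_rot: [3.117, -0.393, -0.001]
ft_force: [-0.1, -0.4, -0.9]
grip_width: 1.0
grip_force: 0.0
shift [-0.3 -0.3  7.2] turn about tool z -0.002 ydir -1.8215 q7 -1.769 pos [ 0.5656 -0.0921  0.2072] tilt [-0.001 -0.    -1.   ] t 1.9833
```

View pics/w1.png

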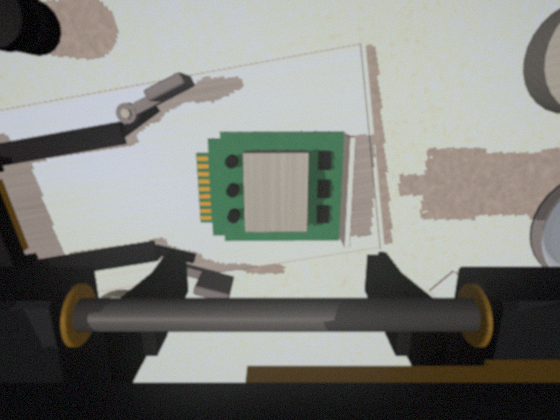

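The wrist view shows the card at (275,187), square to the tool, with the can at (276,192), the chips at x≈233 and 323, and the tray edge on the right. I'll refine the card and rack poses from it.

```bash
python3 - <<'E'
from h import *
import pickle
im=pickle.load(open('w1.pkl','rb')); p=im['pixels'].astype(int)
R_,G,B=p[...,0],p[...,1],p[...,2]
g=((G-R_>25)&(G-B>10)).astype('uint8')
g=cv2.morphologyEx(g,cv2.MORPH_OPEN,np.ones((3,3)))
# board edges per side, ray cast on top of the board
n,l,st,_=cv2.connectedComponentsWithStats(g); k=1+np.argmax(st[1:,4]); g=(l==k); print('bbox',st[k])
ys,xs=np.where(g)
E=lambda pts:np.array([cast(im,u,v,.016)[:2] for u,v in pts])
top=E([(u,ys[xs==u].min()-.5) for u in range(225,340)]); bot=E([(u,ys[xs==u].max()+.5) for u in range(230,335)])
lef=E([(xs[ys==v].min()-.5,v) for v in range(152,220)])
f=lambda a:np.polyfit(a[:,1],a[:,0],1)
s1,s2=f(top)[0],f(bot)[0]; print('yaws',np.pi/2-np.arctan([s1,s2]))
yaw=np.pi/2-np.arctan((s1+s2)/2)
d=np.array([np.cos(yaw),np.sin(yaw)]); nn=np.array([-d[1],d[0]])
ny=[np.median(top@nn),np.median(bot@nn)]; xf=np.median(lef@d); print('width',ny, 'front edge',xf)
# left limit of green between the tongue rows is x=65 (board end)
o=d*(xf-.065)+nn*np.mean(ny); print('card origin',o,'yaw',yaw)
# can top, z 38
can=((p.max(2)-p.min(2)<40)&(p.min(2)>90)).astype('uint8'); can[:145]=0;can[240:]=0;can[:,:236]=0;can[:,314:]=0
can=cv2.morphologyEx(can,cv2.MORPH_OPEN,np.ones((5,5)))
cs=max(cv2.findContours(can,cv2.RETR_EXTERNAL,cv2.CHAIN_APPROX_NONE)[0],key=cv2.contourArea)
W=np.array([cast(im,u,v,.038)[:2] for u,v in cs[:,0]],np.float32)*1000
print('can',cv2.minAreaRect(W))
# tray corners (pixels from the picture)
for q in((361,44),(380,247)): print(cast(im,*q,.012)[:2])
# what the prior rack says about them
th=1.488;M=np.array([[np.cos(th),-np.sin(th)],[np.sin(th),np.cos(th)]]);t=np.array([.5921,.0276])
for r in((-.225,-.1,.012),(-.225,.1,.012),(8e-3,-.0495,.024),(-.005,-.076,.033),(-.005,.076,.033)): print(r,np.round(proj(im,[*(M@r[:2]+t),r[2]]),1))
plan([*o,.06],yaw)
E
```

```text
bbox [ 204  132  140  109 7317]
yaws [1.32257829 1.32632919]
width [np.float64(-0.62232573846706), np.float64(-0.5133975480354577)] front edge 0.11469818151999978
card origin [ 0.5628376  -0.09028061] yaw 1.3244528578987538
can ((562.7100830078125, -89.88671112060547), (60.754539489746094, 76.30108642578125), 75.68055725097656)
[ 0.67074434 -0.19681488]
[ 0.473589  -0.1803587]
(-0.225, -0.1, 0.012) [369.4  38.7]
(-0.225, 0.1, 0.012) [387.5 245. ]
(0.008, -0.0495, 0.024) [127.8 140.7]
(-0.005, -0.076, 0.033) [129.7 109.2]
(-0.005, 0.076, 0.033) [172.  264.8]
shift [ -3.   -1.  147.2] turn about tool z 0.0 ydir -1.8169 q7 -1.765 pos [ 0.5656 -0.092   0.2072] tilt [-0.001 -0.    -1.   ] t 2.0333
```

```bash
python3 - <<'E'
from h import *
plan([.592,.02,.207],1.488)
E
```

```text
shift [  -1.7 -115.1    0.2] turn about tool z -0.163 ydir -1.8169 q7 -1.765 pos [ 0.5656 -0.092   0.2072] tilt [-0.001 -0.    -1.   ] t 2.0333
```

```bash
python3 -m crank '[[[0,-30,0,0,-1],[0,-30,0,0,-1],[-1,-30,0,0,-1],[-1,-25,0,0,-1],[0,0,0,-0.08,-1],[0,0,0,-0.083,-1],[0,0,0,0,-1],[0,0,0,0,-1]]]'
python3 - <<'E'
from h import *
import pickle
s=ctrl.get_state(); im=save('wrist','w2.png'); M=np.eye(4); M[:3,:3]=R.from_rotvec(s['tool_rot']).as_matrix(); M[:3,3]=s['position']
im['T']=M@im['T_tool_cam']; pickle.dump(im,open('w2.pkl','wb'))
E
```

```text
time: 2.7
position: [0.592, 0.0197, 0.2073]
tool_rot: [3.139, -0.135, -0.001]
ft_force: [0.2, -0.7, -0.2]
grip_width: 1.0
grip_force: 0.0
```

View pics/w2.png

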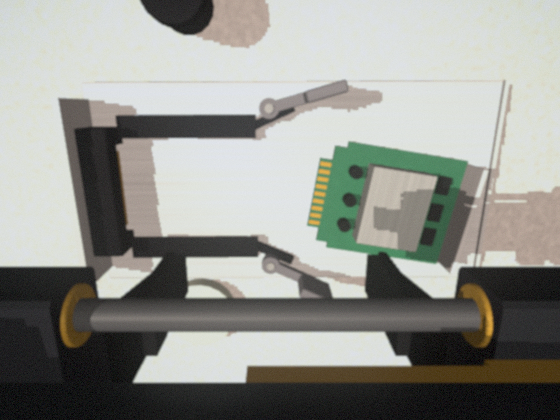

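```bash
python3 - <<'E'
from h import *
import pickle
im=pickle.load(open('w2.pkl','rb')); p=im['pixels'].astype(int)
for n,q in dict(pivR=(268,107,.033),pivL=(269,266,.033),mouthU=(256.5,125,.024),mouthL=(257.5,245,.024),trayU=(503.5,81.5,.012),backL=(122,247,.062)).items(): print(n,cast(im,*q)[:2].round(4))
blk=p.max(2)<60
out=[]
for nm,rows in(('up',range(108,145)),('lo',range(228,264))):
    for u in range(145,250):
        vs=[v for v in rows if blk[v,u]]
        v=max(vs)+.5 if nm=='up' else min(vs)-.5
        out.append((nm=='up',*cast(im,u,v,.024)[:2]))
o=np.array(out)
F=[np.polyfit(o[o[:,0]==k][:,2],o[o[:,0]==k][:,1],1) for k in(1,0)]
print('lip edges x at y=.1:',[np.polyval(f,.1).round(4) for f in F],'th',[np.pi/2-np.arctan(f[0]) for f in F])
# right lever: grey paddle top edge pixels
for q in((305,99),(346,84),(268,107)): print(cast(im,*q,.0635)[:2].round(4))
for r in range(120,131,5): print(np.where(np.diff(blk[r,230:275].astype(int)))[0]+230.5)
for r in range(240,253,5): print(np.where(np.diff(blk[r,230:275].astype(int)))[0]+230.5)
E
```

```text
pivR [0.6664 0.0218]
pivL [0.5139 0.0348]
mouthU [0.6514 0.0339]
mouthL [0.5338 0.0448]
trayU [ 0.6703 -0.196 ]
backL [0.557  0.1634]Traceback (most recent call last):
  File "<stdin>", line 10, in <module>
ValueError: max() iterable argument is empty
```

```bash
python3 - <<'E'
from h import *
import pickle
im=pickle.load(open('w2.pkl','rb')); p=im['pixels'].astype(int)
blk=p.max(2)<75
E=[]
for up,rows in((1,range(104,148)),(0,range(228,264))):
    a=[]
    for u in range(165,245):
        vs=[v for v in rows if blk[v,u]]
        if vs: a.append(cast(im,u,max(vs)+.5 if up else min(vs)-.5,.024)[:2])
    a=np.array(a); f=np.polyfit(a[:,1],a[:,0],1); E.append(f); print(len(a),np.polyval(f,[.0,.1]).round(4),'th',np.pi/2-np.arctan(f[0]))
c=(E[0]+E[1])/2; print('centre x at y=0,.034,.1',np.polyval(c,[0,.034,.1]).round(4),'th',np.pi/2-np.arctan(c[0]),'gap',(np.polyval(E[0],.1)-np.polyval(E[1],.1))*.9964)
for r in(120,126,131,240,246,251): print(r,[ (u) for u in np.where(np.diff(blk[r,230:275].astype(int)))[0]+231])
plan([.5628,-.0900,.10],1.3245)
E
```

```text
80 [0.6383 0.6467] th 1.4875783565992247
80 [0.5384 0.5468] th 1.4873382167645754
centre x at y=0,.034,.1 [0.5884 0.5912 0.5967] th 1.4874582854776441 gap 0.09956411512191035
120 [np.int64(256), np.int64(258), np.int64(270), np.int64(271), np.int64(272)]
126 [np.int64(260)]
131 [np.int64(254)]
240 [np.int64(257)]
246 [np.int64(269)]
251 [np.int64(258), np.int64(262)]
shift [-19.6 111.5 107.4] turn about tool z 0.16 ydir -1.6575 q7 -1.827 pos [0.592  0.0194 0.2074] tilt [-0. -0. -1.] t 2.75
```

```bash
python3 -m crank '[[[-4,22,21,0,-1],[-4,22,21,0,-1],[-4,22,21,0,-1],[-4,22,21,0,-1],[-3.6,23.5,23,0,-1],[0,0,0,0.08,-1],[0,0,0,0.08,-1],[0,0,0,0,-1],[0,0,0,0,-1]]]'
python3 - <<'E'
from h import *
plan([.5628,-.0900,.028],1.3245)
E
```

```text
time: 3.5
position: [0.5632, -0.0898, 0.1007]
tool_rot: [3.118, -0.382, 0.001]
ft_force: [0.1, 0.3, -0.2]
grip_width: 1.001
grip_force: 0.0
shift [-0.4  0.3 72.7] turn about tool z 0.002 ydir -1.8149 q7 -1.798 pos [ 0.5632 -0.0898  0.1007] tilt [ 0. -0. -1.] t 3.5
```

```bash
python3 -m crank '[[[0,0,24,0,-1],[0,0,24,0,-1],[0,0,16,0,-1],[0,0,8,0,-1],[0,0,0,0,-1],[0,0,0,0,-1]]]'; python3 -m crank '[[[0,0,0,0,0],[0,0,0,0,0],[0,0,0,0,0.2],[0,0,0,0,0.5],[0,0,0,0,0.5],[0,0,0,0,0.5],[0,0,0,0,0.5],[0,0,0,0,0.5]]]' 30
```

```text
time: 4.0
position: [0.5636, -0.0893, 0.029]
tool_rot: [-3.118, 0.382, -0.001]
ft_force: [0.1, -0.1, 0.5]
grip_width: 1.002
grip_force: 0.0
time: 4.67
position: [0.5633, -0.0901, 0.029]
tool_rot: [3.117, -0.384, 0.001]
ft_force: [-0.6, -1.2, 4.6]
grip_width: 0.685
grip_force: 30.0
```

```bash
cat >> h.py <<'E'
TH=1.4875; O=np.array([.5912,.0335]); RM=np.array([[np.cos(TH),-np.sin(TH)],[np.sin(TH),np.cos(TH)]])
def rk(x,y): return RM@np.array([x,y])+O
def inr():
    s=ctrl.get_state(); print('TCP in rack mm',((RM.T@(s['position'][:2]-O))*1000).round(1),'z',s['position'][2].round(4),'F rack',(RM.T@s['ft_force'][:2]).round(1),s['ft_force'][2].round(1))
E
python3 - <<'E'
from h import *
inr(); plan([*rk(-.120,-.0005),.031],TH)
E
```

```text
TCP in rack mm [-125.5   17.5] z 0.029 F rack [-1.2  0.5] 4.6
shift [16.9 -8.3 -2. ] turn about tool z -0.162 ydir -1.8162 q7 -1.833 pos [ 0.5633 -0.0901  0.029 ] tilt [ 0.    -0.001 -1.   ] t 4.6667
```

```bash
python3 -m crank '[[[0,0,-2,0,0.5],[4,-2,0,0,0.5],[4,-2,0,0,0.5],[5,-2,0,0,0.5],[4,-2.3,0,0,0.5],[0,0,0,-0.04,0.5],[0,0,0,-0.04,0.5],[0,0,0,-0.04,0.5],[0,0,0,-0.042,0.5],[0,0,0,0,0.5]]]' 30
python3 - <<'E'
from h import *
import pickle
inr(); plan([*rk(-.050,-.0005),.030],TH)
s=ctrl.get_state(); im=save('wrist','w3.png'); M=np.eye(4); M[:3,:3]=R.from_rotvec(s['tool_rot']).as_matrix(); M[:3,3]=s['position']
im['T']=M@im['T_tool_cam']
p=im['pixels'].astype(int)
g=((p[...,1]-p[...,0]>25)&(p[...,1]-p[...,2]>10)).astype('uint8')
g=cv2.morphologyEx(g,cv2.MORPH_OPEN,np.ones((3,3)))
ys,xs=np.where(g); print('green bbox',xs.min(),xs.max(),ys.min(),ys.max())
top=np.array([RM.T@(cast(im,u,ys[xs==u].min()-.5,.018)[:2]-O) for u in range(xs.min(),xs.max()+1) if (xs==u).sum()>8])*1000
print(top[::8].round(1).tolist())
E
```

```text
time: 5.5
position: [0.5819, -0.0851, 0.0302]
tool_rot: [-3.138, 0.128, 0.001]
ft_force: [-0.2, -0.8, -2.8]
grip_width: 0.688
grip_force: 30.0
TCP in rack mm [-119.    -0.6] z 0.0302 F rack [-0.8  0.1] -2.8
shift [ -0.  -69.    0.2] turn about tool z 0.002 ydir -1.6526 q7 -1.697 pos [ 0.5819 -0.0851  0.0302] tilt [-0.     0.001 -1.   ] t 5.5
green bbox 121 411 151 347
[[-43.1, -35.8], [-47.0, -35.8], [-50.9, -35.8], [-56.1, -49.5], [-60.0, -49.5], [-63.8, -49.5], [-68.0, -55.2], [-71.8, -55.2], [-75.6, -55.2], [-79.4, -55.2], [-83.1, -55.2], [-86.9, -55.2], [-90.7, -55.2], [-94.5, -55.2], [-98.3, -55.2], [-102.0, -55.2], [-105.8, -55.2], [-109.6, -55.3], [-113.4, -55.3], [-117.1, -55.3], [-120.9, -55.3], [-124.7, -55.3], [-128.5, -55.3], [-132.2, -55.3], [-136.0, -55.3], [-139.8, -55.3], [-143.6, -55.3], [-147.3, -55.3], [-151.1, -55.3], [-154.9, -55.4], [-158.7, -55.4], [-162.4, -55.4], [-166.2, -55.4], [-170.0, -55.4], [-173.8, -55.4], [-177.5, -55.4]]
```

View pics/w3.png

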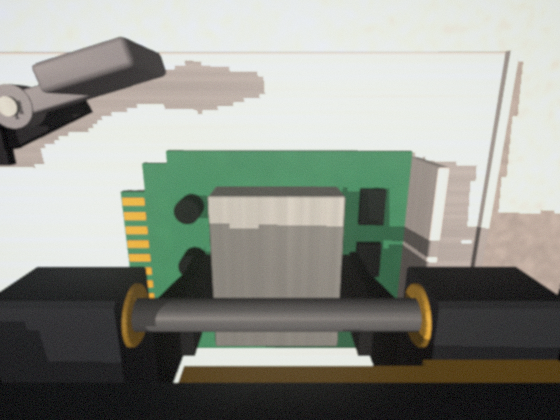

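The card is square in the grip (board edge at row 151, tongue at (135,240)) and centred to about 0.3 mm. I'll slide it in.

```bash
python3 -m crank '[[[0,-12,0.6,0.002,0.5],[0,-12,0,0,0.5],[0,-12,0,0,0.5],[0,-10,0,0,0.5],[0,-8,0,0,0.5],[0,-8,0,0,0.5],[0,-8,0,0,0.5],[0,0,0,0,0.5]]]' 30;  python3 - <<'E'
from h import *
inr(); plan([*rk(.060,-.0003),.029],TH)
E
```

```text
time: 6.22
position: [0.5877, -0.013, 0.0301]
tool_rot: [-3.138, 0.13, -0.0]
ft_force: [-0.2, 0.7, -2.7]
grip_width: 0.682
grip_force: 30.0
TCP in rack mm [-46.6  -0.4] z 0.0301 F rack [0.7 0.3] -2.7
shift [  -0.  -106.6    1.2] turn about tool z 0.001 ydir -1.6533 q7 -1.83 pos [ 0.5877 -0.013   0.0301] tilt [ 0.     0.001 -1.   ] t 6.2167
```

```bash
python3 -m crank '[[[0,-6,0.4,0,0.5],[0,-6,0,0,0.5],[0,-8,0,0,0.5],[0,-8,0,0,0.5],[0,-8,0,0,0.5],[0,-8,0,0,0.5],[0,0,0,0,0.5]]]' 30;  python3 - <<'E'
from h import *
inr(); plan([*rk(.060,-.0003),.029],TH)
E
```

```text
time: 6.8
position: [0.5914, 0.0312, 0.0297]
tool_rot: [-3.137, 0.129, -0.001]
ft_force: [-1.0, 0.1, -2.7]
grip_width: 0.684
grip_force: 30.0
TCP in rack mm [-2.3 -0.4] z 0.0297 F rack [0.1 1. ] -2.7
shift [ -0.  -62.3   0.8] turn about tool z 0.001 ydir -1.6529 q7 -1.911 pos [0.5914 0.0312 0.0297] tilt [ 0.     0.002 -1.   ] t 6.8
```

```bash
python3 -m crank '[[[0,-10,0,0,0.5],[0,-10,0,0,0.5],[0,-10,0,0,0.5],[0,-10,0,0,0.5],[0,-8,0,0,0.5],[0,-6,0.5,0,0.5],[0,0,0,0,0.5]]]' 30;  python3 - <<'E'
from h import *
inr()
E
python3 -m crank '[[[0,-3,0.2,0,0.5],[0,-2,0,0,0.5],[0,-2,0,0,0.5],[0,-2,0,0,0.5],[0,-2,0,0,0.5],[0,0,0,0,0.5]]]' 30;  python3 - <<'E'
from h import *
inr()
E
```

```text
time: 7.38
position: [0.596, 0.0841, 0.0292]
tool_rot: [-3.138, 0.13, -0.001]
ft_force: [0.2, 0.9, -1.7]
grip_width: 0.681
grip_force: 30.0
TCP in rack mm [50.8 -0.6] z 0.0292 F rack [ 0.9 -0.1] -1.7
time: 7.88
position: [0.5969, 0.0913, 0.0291]
tool_rot: [3.137, -0.136, -0.0]
ft_force: [-1.8, -4.1, 1.9]
grip_width: 0.685
grip_force: 30.0
TCP in rack mm [58.1 -0.9] z 0.0291 F rack [-4.2  1.4] 1.9
```

```bash
python3 -m crank '[[[0,-2,0,0,0.5],[0,-2,0,0,0.5],[0,0,0,0,0.5]]]' 30;  python3 - <<'E'
from h import *
inr()
E
python3 -m crank '[[[0,-2,0,0,0.5],[0,-2,0,0,0.5],[0,0,0,0,0.5]]]' 30;  python3 - <<'E'
from h import *
inr()
E
```

```text
time: 8.13
position: [0.5972, 0.095, 0.0291]
tool_rot: [3.137, -0.136, -0.0]
ft_force: [-1.6, -4.9, 3.0]
grip_width: 0.688
grip_force: 30.0
TCP in rack mm [61.8 -0.9] z 0.0291 F rack [-5.   1.1] 3.0
time: 8.38
position: [0.5974, 0.0965, 0.0292]
tool_rot: [3.133, -0.138, -0.002]
ft_force: [-3.8, -9.1, 5.5]
grip_width: 0.686
grip_force: 30.0
TCP in rack mm [63.3 -0.9] z 0.0292 F rack [-9.3  3. ] 5.5
```

```bash
python3 -m crank '[[[0,0,0,0,-0.7],[0,0,0,0,-0.7],[0,0,0,0,-0.7],[0,0,-15,0,-0.7],[0,0,-30,0,-0.7],[0,0,-35,0,-0.7],[0,0,-35,0,-0.7],[0,10,-35,0,-0.7],[0,20,-25,0,-0.7],[0,30,0,0,-0.7]]]' 30;python3 -m crank '[[[0,0,0,0,-0.7],[0,0,0,0,-0.7]]]'
python3 - <<'E'
from h import *
import pickle
inr()
s=ctrl.get_state(); im=save('wrist','w4.png'); M=np.eye(4); M[:3,:3]=R.from_rotvec(s['tool_rot']).as_matrix(); M[:3,3]=s['position']
im['T']=M@im['T_tool_cam']; pickle.dump(im,open('w4.pkl','wb'))
E
```

```text
time: 9.22
position: [0.5962, 0.0464, 0.2112]
tool_rot: [-3.135, 0.122, -0.02]
ft_force: [1.5, -0.0, -0.3]
grip_width: 0.85
grip_force: 0.0
time: 9.38
position: [0.593, 0.0396, 0.2044]
tool_rot: [-3.138, 0.139, -0.003]
ft_force: [-1.0, 0.3, -1.1]
grip_width: 0.851
grip_force: 0.0
TCP in rack mm [ 6.2 -1.3] z 0.2044 F rack [0.2 1. ] -1.1
```

View pics/w4.png

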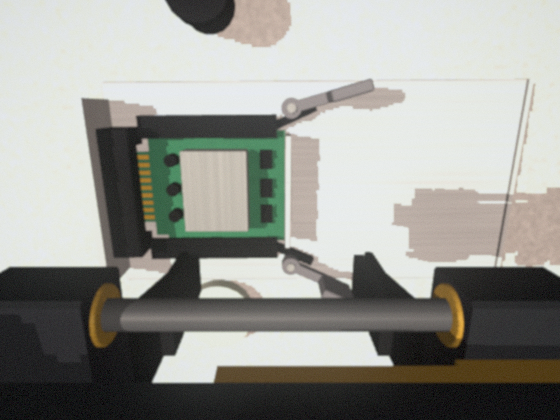

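The card is in the guides, with its tongue at (147,187) and its faceplate at (288,185). The pivots are at (290,107) and (290,266). The right paddle runs (328,98) to (373,84), and the left one is partly hidden near (335,285).

```bash
python3 - <<'E'
from h import *
import pickle
im=pickle.load(open('w4.pkl','rb'))
r=lambda im,u,v,z:((RM.T@(cast(im,u,v,z)[:2]-O))*1000).round(1)
for n,q in dict(pivR=(290,107,.033),pivL=(290,266,.033),plate_top_rear=(291,185,.046),pad1=(328,97,.0635),pad2=(373,83,.0635),can_l=(181,190,.038),can_r=(248,190,.038),padLmid=(321,270,.0635)).items(): print(n,r(im,*q))
t=pickle.load(open('top1.pkl','rb'))
c=lambda x,y,z:r(t,190+x/4.7,112+y/4.7,z)
print('top: R pivot,paddle ends',c(360,93,.033),c(418,66,.0635),c(472,57,.0635)); print('L',c(345,348,.033),c(388,373,.0635),c(440,402,.0635))
E
```

```text
pivR [ -5.1 -75.6]
pivL [-6.  76.1]
plate_top_rear [-5.9 -8.7]
pad1 [-33.9 -83. ]
pad2 [-68.7 -93.3]
can_l [95.  -2.8]
can_r [33.3 -2.5]
padLmid [-32.9  66.2]
top: R pivot,paddle ends [ -9.2 -77.6] [-42.4 -88. ] [-72.8 -95.5]
L [-11.5  73.2] [-37.8  90. ] [-68.2 104.4]
```

```bash
python3 - <<'E'
from h import *
plan([*rk(-.0379,.1219),.15],TH+np.radians(65.4))
E
```

```text
shift [-122.5   46.4   53.7] turn about tool z -1.144 ydir -1.6564 q7 -1.862 pos [0.5926 0.0415 0.2038] tilt [ 0.001  0.001 -1.   ] t 9.4333
```

```bash
python3 -m crank '[[[-30,12,10,0,0.5],[-30,12,10,0,1],[-30,12,10,0,1],[-32.5,10.4,10,0,1],[0,0,5,-0.11,1],[0,0,5,-0.11,1],[0,0,4,-0.11,1],[0,0,0,-0.11,1],[0,0,0,-0.11,1],[0,0,0,-0.11,1]]]' 30; python3 -m crank '[[[0,0,0,-0.12,1],[0,0,0,-0.12,1],[0,0,0,-0.12,1],[0,0,0,-0.12,1],[0,0,0,0,1],[0,0,0,0,1]]]'
python3 - <<'E'
from h import *
plan([*rk(-.0379,.1219),.042],TH+np.radians(65.4))
import pickle
s=ctrl.get_state(); im=save('wrist','w5.png'); M=np.eye(4); M[:3,:3]=R.from_rotvec(s['tool_rot']).as_matrix(); M[:3,3]=s['position']
im['T']=M@im['T_tool_cam']; pickle.dump(im,open('w5.pkl','wb'))
for n,p in dict(pivL=(-.005,.076,.033),padL=(-.005-.0445,.076+.0204,.0635),tcp=(-.0379,.1219,.042)).items(): print(n,np.round(proj(im,[*rk(*p[:2]),p[2]]),0))
E
```

```text
time: 10.27
position: [0.4662, 0.0074, 0.1491]
tool_rot: [-3.008, -0.903, 0.001]
ft_force: [0.2, -0.7, -0.3]
grip_width: 0.174
grip_force: 0.0
time: 10.77
position: [0.4663, 0.0067, 0.1494]
tool_rot: [-2.715, -1.58, 0.0]
ft_force: [0.0, 0.5, 0.2]
grip_width: 0.008
grip_force: 0.0
shift [ -0.6   0.8 107.4] turn about tool z -0.004 ydir -0.5169 q7 -0.584 pos [0.4663 0.0067 0.1494] tilt [-0.001  0.001 -1.   ] t 10.7667
pivL [319. 147.]
padL [321. 221.]
tcp [281. 213.]
```

View pics/w5.png

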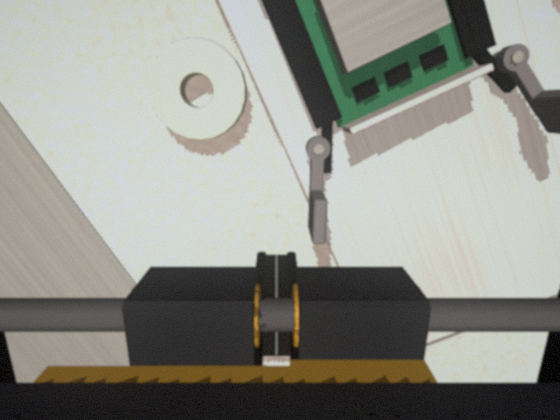

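The left lever matches the prediction (pivot (318,148), paddle (320,217), angle about 2.0), and the closed fingers at (277,250) are on its outer side. I'll descend and swing it.

```bash
python3 -m crank '[[[0,0,30,0,1],[0,0,30,0,1],[0,0,25,0,1],[0,0,15,0,1],[0,0,7,0,1],[0,0,0,0,1],[0,3,0,0,1],[0,3,0,0,1],[0,3,0,0,1],[0,0,0,0,1]]]' 30; python3 - <<'E'
from h import *
inr()
E
python3 -m crank '[[[-1.75,5,0,-0.1,1],[-1.75,5,0,-0.1,1],[-1.75,5,0,-0.1,1],[-1.75,5,0,-0.1,1],[-1.75,5,0,-0.1,1]]]'; python3 - <<'E'
from h import *
inr();plan([0,0,0],0)
E
```

```text
time: 11.65
position: [0.4759, 0.0002, 0.044]
tool_rot: [2.714, 1.579, 0.003]
ft_force: [-0.3, -1.2, -0.1]
grip_width: 0.003
grip_force: 0.0
TCP in rack mm [-42.8 112.1] z 0.044 F rack [-1.2  0.2] -0.1
time: 12.07
position: [0.4943, -0.0153, 0.0433]
tool_rot: [-2.233, -2.208, 0.003]
ft_force: [-3.9, 1.4, 3.5]
grip_width: 0.007
grip_force: 1.9
TCP in rack mm [-56.7  92.6] z 0.0433 F rack [1.1 4. ] 3.5
shift [   9.6 -494.3   44.3] turn about tool z -0.012 ydir -0.0115 q7 -0.132 pos [ 0.4943 -0.0153  0.0433] tilt [-0.002 -0.    -1.   ] t 12.0667
```

```bash
python3 -m crank '[[[-1.75,5,0,-0.1,1],[-1.75,5,0,-0.1,1],[-1.75,5,0,-0.1,1],[-1.75,5,0,-0.1,1],[-1.75,5,0,-0.1,1],[-1.75,5,0,-0.1,1],[-1.75,5,0,-0.1,1],[-1.75,5,0,-0.1,1],[-1.75,5,0,-0.1,1],[-1.75,5,0,-0.1,1]]]'; python3 - <<'E'
from h import *
inr();plan([*rk(-.025,.027),.043],TH)
E
```

```text
time: 12.9
position: [0.5454, -0.0122, 0.0434]
tool_rot: [-0.904, -3.008, 0.004]
ft_force: [-2.0, -3.0, 2.4]
grip_width: 0.001
grip_force: 1.9
TCP in rack mm [-49.3  41.8] z 0.0434 F rack [-3.2  1.8] 2.4
shift [-1.3 28.4  0.3] turn about tool z -0.5 ydir 0.9871 q7 0.778 pos [ 0.5454 -0.0122  0.0434] tilt [-0.001 -0.003 -1.   ] t 12.9
```

```bash
python3 -m crank '[[[-1.75,5,0,-0.1,1],[-1.75,5,0,-0.1,1],[-1.75,5,0,-0.1,1],[-1.75,5,0,-0.1,1],[-1.75,5,0,-0.1,1],[0,0,0,0,1]]]'; python3 - <<'E'
from h import *
inr();plan([*rk(-.025,.027),.043],TH)
E
```

```text
time: 13.4
position: [0.5634, 0.0076, 0.0434]
tool_rot: [0.134, 3.139, -0.004]
ft_force: [-0.9, -4.8, 2.4]
grip_width: 0.008
grip_force: 1.7
TCP in rack mm [-28.1  25.5] z 0.0434 F rack [-4.9  0.5] 2.4
shift [1.5 3.1 0.4] turn about tool z -0.002 ydir 1.4857 q7 1.196 pos [0.5634 0.0076 0.0434] tilt [-0.    -0.003 -1.   ] t 13.4
```

```bash
python3 -m crank '[[[0,2,0,0,1],[0,2,0,0,1],[0,0,0,0,1]]]'; python3 - <<'E'
from h import *
inr()
E
python3 -m crank '[[[0,2,0,0,1],[0,2,0,0,1],[0,0,0,0,1]]]'; python3 - <<'E'
from h import *
inr()
E
```

```text
time: 13.65
position: [0.564, 0.0105, 0.0434]
tool_rot: [0.144, 3.137, -0.005]
ft_force: [-0.4, -5.1, 1.7]
grip_width: 0.005
grip_force: 2.7
TCP in rack mm [-25.2  25.2] z 0.0434 F rack [-5.1 -0. ] 1.7
time: 13.9
position: [0.5647, 0.0136, 0.0435]
tool_rot: [0.145, 3.136, -0.007]
ft_force: [0.8, -7.0, 1.9]
grip_width: 0.003
grip_force: 3.3
TCP in rack mm [-22.   24.7] z 0.0435 F rack [-6.9 -1.4] 1.9
```

```bash
python3 -m crank '[[[0,2,0,0,1],[0,2,0,0,1],[0,0,0,0,1]]]'; python3 - <<'E'
from h import *
inr()
E
python3 -m crank '[[[0,2,0,0,1],[0,2,0,0,1],[0,0,0,0,1]]]'; python3 - <<'E'
from h import *
inr()
E
```

```text
time: 14.15
position: [0.5647, 0.0138, 0.0435]
tool_rot: [0.147, 3.137, -0.015]
ft_force: [-0.2, -12.7, 3.4]
grip_width: 0.002
grip_force: 6.5
TCP in rack mm [-21.8  24.7] z 0.0435 F rack [-12.6  -0.8] 3.4
time: 14.4
position: [0.5647, 0.0142, 0.0435]
tool_rot: [-0.15, -3.138, 0.022]
ft_force: [-1.9, -18.7, 6.0]
grip_width: 0.005
grip_force: 9.5
TCP in rack mm [-21.4  24.8] z 0.0435 F rack [-18.8   0.3] 6.0
```

```bash
python3 -m crank '[[[0,-10,0,0,1],[0,-14,0,0,1],[0,-10,-5,0,1],[0,0,-30,0,1],[0,0,-35,0,1],[0,0,-15,0,1],[0,0,0,0,1]]]'; python3 - <<'E'
from h import *
inr();plan([*rk(-.0442,-.1159),.13],TH+np.radians(106.6))
E
```

```text
time: 14.98
position: [0.5646, -0.0078, 0.1328]
tool_rot: [0.138, 3.13, 0.0]
ft_force: [-0.1, 0.2, 0.8]
grip_width: 0.01
grip_force: 0.0
TCP in rack mm [-43.4  23.1] z 0.1328 F rack [0.2 0.1] 0.8
shift [-1.39e+02 -1.00e-01  3.90e+00] turn about tool z 1.276 ydir 1.4825 q7 1.291 pos [ 0.5646 -0.0078  0.1328] tilt [ 0.008 -0.    -1.   ] t 14.9833
```

```bash
python3 -m crank '[[[-28,0,0,0,1],[-28,0,0,0,1],[-28,0,0,0,1],[-28,0,0,0,1],[-27,0,0,0,1],[0,0,0,0.11,1],[0,0,0,0.11,1],[0,0,0,0.11,1],[0,0,0,0.11,1],[0,0,0,0.11,1]]]'; python3 -m crank '[[[0,0,0,0.11,1],[0,0,0,0.11,1],[0,0,0,0.11,1],[0,0,0,0.11,1],[0,0,0,0.11,1],[0,0,0,0.11,1],[0,0,0,0.066,1],[0,0,0,0,1]]]'
python3 - <<'E'
from h import *
inr();plan([*rk(-.0442,-.1159),.043],TH+np.radians(106.6))
s=ctrl.get_state(); im=save('wrist','w6.png'); M=np.eye(4); M[:3,:3]=R.from_rotvec(s['tool_rot']).as_matrix(); M[:3,3]=s['position']
im['T']=M@im['T_tool_cam']
for n,p in dict(pivR=(-.005,-.076,.033),padR=(-.005-.0469,-.076-.014,.0635)).items(): print(n,np.round(proj(im,[*rk(*p[:2]),p[2]]),0))
E
```

```text
time: 15.82
position: [0.6995, -0.02, 0.1269]
tool_rot: [-0.992, -2.979, -0.001]
ft_force: [-0.5, -0.0, 0.0]
grip_width: 0.004
grip_force: 0.0
time: 16.48
position: [0.6995, -0.0201, 0.1271]
tool_rot: [-1.981, -2.437, 0.0]
ft_force: [-0.1, -0.5, -0.9]
grip_width: 0.007
grip_force: 0.0
TCP in rack mm [ -44.4 -112.4] z 0.1271 F rack [-0.5  0.1] -0.9
shift [-0.9  3.5 84.1] turn about tool z -0.001 ydir 0.2057 q7 0.05 pos [ 0.6995 -0.0201  0.1271] tilt [-0.001  0.    -1.   ] t 16.4833
pivR [246. 154.]
padR [244. 235.]
```

View pics/w6.png

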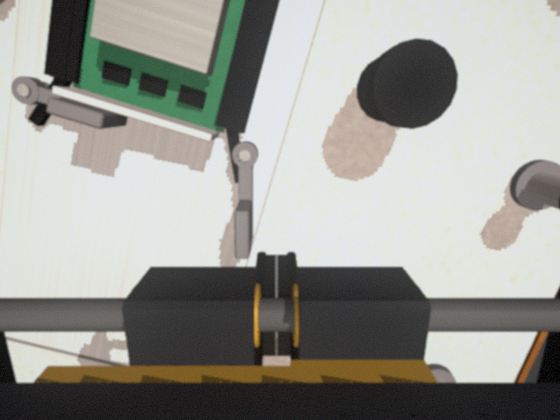

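The right lever is where predicted (pivot (245,154), paddle (243,230)), and the left lever is closed behind the faceplate at (85,112). I'll descend and swing the right one.

```bash
python3 -m crank '[[[-1,3.5,20,0,1],[0,0,25,0,1],[0,0,20,0,1],[0,0,13,0,1],[0,0,6,0,1],[0,0,0,0,1],[0,-4,0,0,1],[0,-4,0,0,1],[0,0,0,0,1]]]' 30; python3 - <<'E'
from h import *
inr()
E
python3 -m crank '[[[-1.5,-5,0,0.1,1],[-1.5,-5,0,0.1,1],[-1.5,-5,0,0.1,1],[-1.5,-5,0,0.1,1],[-1.5,-5,0,0.1,1]]]'; python3 - <<'E'
from h import *
inr();plan([0,0,0],TH)
E
```

```text
time: 17.28
position: [0.6959, -0.0228, 0.0454]
tool_rot: [1.978, 2.439, 0.001]
ft_force: [0.5, -0.8, 0.2]
grip_width: 0.006
grip_force: 0.0
TCP in rack mm [ -47.4 -109. ] z 0.0454 F rack [-0.8 -0.6] 0.2
time: 17.7
position: [0.6731, -0.0301, 0.0454]
tool_rot: [2.523, 1.867, 0.007]
ft_force: [4.6, -0.1, -2.5]
grip_width: 0.003
grip_force: 1.9
TCP in rack mm [-56.6 -86.9] z 0.0454 F rack [ 0.3 -4.5] -2.5
shift [-168.1 -652.7   41.6] turn about tool z 1.357 ydir -0.2968 q7 -0.421 pos [ 0.6731 -0.0301  0.0454] tilt [ 0.006  0.    -1.   ] t 17.7
```

```bash
python3 -m crank '[[[-1.5,-5,0,0.1,1],[-1.5,-5,0,0.1,1],[-1.5,-5,0,0.1,1],[-1.5,-5,0,0.1,1],[-1.5,-5,0,0.1,1],[-1.5,-5,0,0.1,1],[-1.5,-5,0,0.1,1],[-1.5,-5,0,0.1,1],[-1.5,-5,0,0.1,1]]]'; python3 - <<'E'
from h import *
inr();plan([*rk(-.022,-.027),.045],TH)
E
```

```text
time: 18.45
position: [0.6315, -0.0137, 0.0456]
tool_rot: [3.084, 0.582, 0.009]
ft_force: [4.4, -2.1, -2.0]
grip_width: 0.006
grip_force: 1.8
TCP in rack mm [-43.7 -44. ] z 0.0456 F rack [-1.7 -4.6] -2.0
shift [ -5.7 -27.    0.5] turn about tool z 0.456 ydir -1.1976 q7 -1.286 pos [ 0.6315 -0.0137  0.0456] tilt [ 0.006 -0.002 -1.   ] t 18.45
```

```bash
python3 -m crank '[[[-1.5,-5,0,0.1,1],[-1.5,-5,0,0.1,1],[-1.5,-5,0,0.1,1],[-1.5,-5,0,0.1,1],[-0.8,-2.5,0,0.056,1],[0,0,0,0,1]]]'; python3 - <<'E'
from h import *
inr();plan([*rk(-.022,-.027),.045],TH)
E
python3 -m crank '[[[0,-2,0,0,1],[0,-2,0,0,1],[0,0,0,0,1]]]'; python3 - <<'E'
from h import *
inr()
E
```

```text
time: 18.95
position: [0.6198, 0.0072, 0.0456]
tool_rot: [3.138, -0.123, 0.007]
ft_force: [2.1, -1.4, 1.3]
grip_width: 0.008
grip_force: 1.1
TCP in rack mm [-23.9 -30.7] z 0.0456 F rack [-1.3 -2.2] 1.3
shift [-3.6 -1.9  0.6] turn about tool z 0.005 ydir -1.6492 q7 -1.746 pos [0.6198 0.0072 0.0456] tilt [ 0.004 -0.002 -1.   ] t 18.95
time: 19.2
position: [0.6196, 0.0091, 0.0455]
tool_rot: [3.136, -0.12, 0.004]
ft_force: [0.7, -6.7, 4.1]
grip_width: 0.004
grip_force: 2.9
TCP in rack mm [-22.  -30.4] z 0.0455 F rack [-6.6 -1.3] 4.1
```

```bash
python3 -m crank '[[[0,-3,0,0,1],[0,-3,0,0,1],[0,-2,0,0,1],[0,0,0,0,1]]]'; python3 - <<'E'
from h import *
inr()
E
```

```text
time: 19.53
position: [0.6196, 0.0098, 0.0456]
tool_rot: [3.128, -0.127, 0.002]
ft_force: [-1.9, -17.0, 7.4]
grip_width: 0.007
grip_force: 8.2
TCP in rack mm [-21.2 -30.3] z 0.0456 F rack [-17.1   0.5] 7.4
```

Both levers stop at the same depth (about -21.3 mm). I'll back off, rise and check.

```bash
python3 -m crank '[[[0,10,0,0,1],[0,14,0,0,1],[0,6,-5,0,1],[0,0,-30,0,1],[0,0,-35,0,1],[-15,-10,-35,0,1],[-15,-10,-35,0,1],[0,-10,-20,0,1],[0,0,0,0,1],[0,0,0,0,1]]]'; python3 - <<'E'
from h import *
inr()
s=ctrl.get_state(); im=save('wrist','w7.png'); M=np.eye(4); M[:3,:3]=R.from_rotvec(s['tool_rot']).as_matrix(); M[:3,3]=s['position']
im['T']=M@im['T_tool_cam']; import pickle; pickle.dump(im,open('w7.pkl','wb'))
E
```

```text
time: 20.37
position: [0.5897, 0.0238, 0.2057]
tool_rot: [-3.138, 0.117, -0.005]
ft_force: [0.2, -0.6, -0.4]
grip_width: 0.006
grip_force: 0.0
TCP in rack mm [-9.8  0.7] z 0.2057 F rack [-0.6 -0.3] -0.4
```

View pics/w7.png

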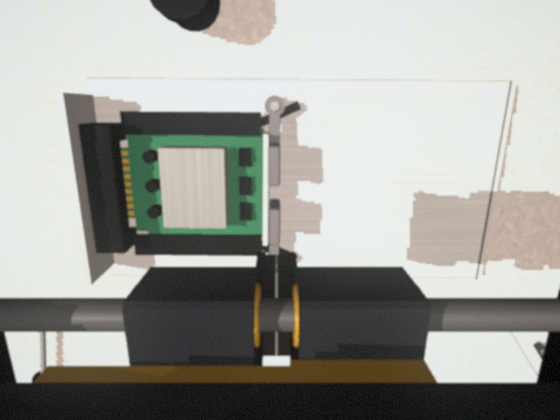

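Both levers lie straight behind the faceplate (paddles at (274,160) and (274,225)), and the can spans columns 159–226. I'll check the seating numerically before handing in.

```bash
python3 - <<'E'
from h import *
import pickle
im=pickle.load(open('w7.pkl','rb'))
r=lambda u,v,z:((RM.T@(cast(im,u,v,z)[:2]-O))*1000).round(1)
print('can',r(159,188,.038),r(226,188,.038),'pivR',r(274,104,.033),'paddles front top/bot',[r(*q,.0635) for q in((269.5,145),(269.5,182),(269.5,202),(269.5,250))])
E
```

```text
can [99.8 -1.1] [37.9 -1.7] pivR [ -5.7 -76.4] paddles front top/bot [array([ -2.5, -43.8]), array([ -2.6, -12.8]), array([-2.7,  4.6]), array([-2.9, 49. ])]
```

```bash
python3 - <<'E'
from h import *
print(job.close_job())
E
```

```text
the job is handed in; nothing more can be done
None
```

The card is locked home in the connector with both levers fully closed, and the job was handed in at about 20 s of the 72 s allowed; the last picture puts the card within about 1 mm of home, but the hand-in returned no verdict.

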